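# Take the lantern off charge and ready it with its carrying rod

## Task

The mint lantern is charged and goes out tonight: first push the red switch lever on its charging stand fully over to its other side to turn it off, then lift the lantern off the stand by its handle, set it down gently and upright with its whole foot on the cork disc of the wooden tray, and let go. Then take its carrying rod and press it down past the sprung orange jaw into the fork clip on that tray, until it lies fully home in both forks with its square mint grip between them and the jaw has snapped back over it. Do not knock the lantern over or drop it, and leave the pink lantern, tea caddy and spoon rest where they stand.

Things in the scene. Friction and masses are not known exactly. Their poses are not given: they have to be found in the camera images.
- stand: White round charging stand, 110 mm across, fixed. Origin: underside centre, on the shelf top. A 94 mm wide recess in its top holds the lantern: recess floor 34 mm high, rim 40 mm. A 22 mm high block on its -y side, reaching 143 mm from the centre, carries the switch 115 mm from the centre.
- switch_tip (a point): Centre of the 26 mm ball on the stand's 50 mm red toggle lever (moves with it), 88 mm above the shelf top; the grey housing below, 70 (x) x 50 (y) mm, is 47 mm high. The lever swings in the stand's x-z plane: it starts leaning to the stand's -x and is to be pushed over to +x, which carries the ball 48 mm along +x to the same height.
- switch (a joint): Lever angle, rad: about 0 to 0.15 at the start (on), 1.0 at the far stop (off); stays where it is left.
- mint_lantern: Mint-green pastel plastic lantern, loose, about 0.25 kg, standing in the stand's recess. Origin: centre of its underside; z up. Foot 84 mm across, 8 mm thick; body 76 mm across, flat top at 90 mm; a rigid cream handle arches over it along its y axis, top at 141 mm.
- mint_lantern_handle (a point): Middle of the mint lantern's handle bar, 136 mm above its underside; axes as the lantern's. The bar is 12 mm wide (x), 76 mm long (y), 10 mm high; 41 mm free between bar and lantern top.
- tray: Fixed wooden tray 140 (x) x 260 (y) x 10 mm. Origin: underside centre, on the shelf top. Cork disc on its +y half, white rod clip on its -y half.
- pad_center (a point): Centre of the top face of the tray's cork disc, 124 mm across, 13 mm above the shelf top.
- clip_seat (a point): Middle of the rod's axis when fully home: 45 mm above the shelf top, rod along the tray's x, either way round. Axes as the tray's. Two white forks, 12 mm thick, stand at x = +42 and -42 mm from here; slots 15 mm wide with flared mouths, tops 16 mm (fork at -42) and 28 mm (fork at +42, +y side) above the seat. The sprung jaw is on the -y side of the fork at +42.
- jaw (a joint): Orange sprung jaw of the fork at +42 mm, hinged 13.5 mm to the -y side of and 15 mm above the seat: 0 closed, over the slot; swings down and aside to about 0.75 rad as the rod is pressed past (about 5 N), then springs back to 0 over the seated rod.
- rod: Dark wooden carrying rod, loose, about 0.08 kg, lying on the shelf near the robot: 12 mm thick, 200 mm long along its x axis, with a square mint grip (18 x 18 mm, 50 mm long) at its middle and a thin 16 mm wire hook at its +x end. Origin: middle of its axis, 9 mm above the shelf as it lies.
- pink_lantern: Bystander: pastel pink lantern of the same shape as the mint one, standing on the shelf top. Origin: centre of its underside.
- tea_caddy: Bystander: lidded blue ceramic tea caddy, 84 mm across, 120 mm high. Origin: centre of its underside.
- spoon_rest: Bystander: round stainless steel spoon rest, 70 mm across, 14 mm high. Origin: centre of its underside.
Mind the look-alikes: they are no part of the job. What is shaped like the mint_lantern but purple or yellow is not meant.

How it is judged:
By the outcome, as a careful person would: the job done as asked, in the order asked, and still so for the second after the job is handed in, with the robot touching nothing.
It also fails if it takes over 64 s, if anything falls off the work surface, if the arm or the gripper's body presses on something with over 40 N, if the wrist force passes 120 N, or if a joint passes its speed limit or range.

## Robot

A 7-joint arm with a two-finger parallel gripper is mounted at the origin on the work surface. World frame = base frame: x ahead of the robot, y to its left, z up, the work surface at z = 0. Lengths are in mm, angles in rad, forces in N, time in s.
With the tool pointing down it reaches from about 400 to 875 mm from the base axis. Payload 4.4 kg.
Tool frame: the origin (TCP) lies midway between the tips of the shut fingers; the grasp point (between the pads) lies 19 mm behind it; z points along the fingers, y is the line along which they close (so a half turn about z gives the same grasp; the last joint's range is limited). The gripper opens to 85 mm and grips with 20 to 120 N. Pads are 22 mm wide; open, the fingers measure 114 mm over their backs; the gripper's body (76 mm by 85 mm) begins 54 mm behind the grasp point. The pads swing forward as they close: fully open they stand 13 mm farther back than shut.
Start: joints at [1.204, 0.628, 0.038, 1.517, -0.027, 0.996, -0.02], TCP at [192.613, -620.821, 231.313] pointing down, gripper open.
Joint ranges: [-3.06, 3.06], [-0.37, 2.12], [-1.25, 1.32], [0.18, 2.47], [-1.1, 4.24], [0.23, 1.98], [-2.94, 2.94]. Speed limits (rad/s): [2.57, 2.57, 3.14, 3.14, 3.14, 3.14, 3.14].

## Interface

Orientations are given as [roll, pitch, yaw] about the fixed x, y, z axes, in that order (R = Rz(yaw) Ry(pitch) Rx(roll)).
In Python, from cell import ctrl gives the robot as it stands.
- The arm moves only by the shell command python3 -m crank 'ROWS' [OPENING]. ROWS is JSON, a list that holds one entry, the list of rows, each a list of 4 numbers: the shift along the tool's x, y, z normalised to -1 to 1, where 1 is 2.5 cm, then the turn about the tool's z normalised to -1 to 1, where 1 is 0.08 rad. In form: [[[dx, dy, dz, turn], ...]]. A call has 1 to 12 rows; each row shifts and turns the commanded pose from where the row before left it, along the tool's axes as they then stand; what a row does not reach is not made up. A row lasts 1/12 s, in which the tool goes at most 41.7 mm and 7.16 degrees, less where a joint would pass 70% of its speed; a pose out of reach is approached as far as the arm can. A call with a number of a shift or a turn outside -1 to 1 is refused whole. A call with a gripper value outside its range is refused whole. OPENING is the closure, from -1 (fully open) to 1 (shut), set as the call begins (- or left out, the last holds). The fingers move at their own pace and stop on an object; the grip force is fixed at half the most. Time passes only in rows, so rows that do not move let the fingers close. It gives the time, the measured TCP pose, the force, the opening and the grip force at its end, in the units of the state.
- ctrl.read_state(): the state, without advancing time (a new reading comes with each control period).
- ctrl.get_image(name): name is "scene" or "top" or "wrist"; returns a dict with "img" (480x640x3 uint8, red, green, blue), "intrinsics" (3x3 intrinsics, pixels), "extrinsics" (4x4, takes a point from camera to world coordinates). Camera axes: x right, y up, looking along -z (the intrinsics and any distortion apply to the point x, -y, -z); pixel columns grow to the right and rows downward; lengths in mm; the calibration is good to about 2 mm. A picture is of the moment at which its call begins. There is no depth.
- ctrl.finish_job(): hands the job in; it is judged then, once.
Trained networks look in the newest picture that a camera, given by its name, has taken for a name from the list of things; names that differ only in an ending like _2 or _b are one class to them, and where a whole thing is asked for, a point or a joint stands for the part that bears it (a point fixed in the world has none). Each returns a list of dicts, best first, with "confidence" (0 to 1); they miss things now and then, are a little off and sometimes report something else, mostly with a low value. They report only what shows in the picture. A call takes as long as a camera call. They do not tell look-alikes from the thing itself.
- ctrl.find_in(camera, target): "position" ([row, column] in pixels, amid what is visible of it).
- ctrl.trace(camera, target): "mask" (480x640 bool, what is visible of it) and "position" ([row, column] in pixels, amid what is visible of it).
- ctrl.place_of(camera, target): "position" ([row, column] in pixels: a listed point, or the origin of a listed thing).
The state is a dict: "clock": time; "qpos": joint angles; "qd": joint speeds; "tau": joint torques, N m; "eef_pos": TCP position; "tool_rot": TCP orientation; "force": force on the tool from outside, world axes, zero at the start; "torque": the same for the moment, N m; "width": finger opening in mm; "gripper_force": force on a finger pad.
Only numpy, scipy, OpenCV 4.12 (cv2) and the standard library are available. Lean on these libraries where they do the work, as an engineer would, in place of code of your own. Each camera call takes 0.05 s, during which the arm holds its last target. There are 200 camera calls.

## Working session

There is one attempt and no reset: what is moved stays moved. The work goes in short steps, Python scripts to look and compute and a shell command to move; the robot and the scene stay as the last step left them, time stands still between calls to the robot, and variables do not carry over. Pictures are saved under pics/ and viewed, at most 10 in all, crops included, and the job is handed in when it is done.

```bash
ls; mkdir -p pics
cat > h.py <<'E'
import numpy as np, cv2
from cell import ctrl
def cam(n):
    d=ctrl.get_image(n); return d
def ray(d,rc):
    K=np.array(d["intrinsics"]);E=np.array(d["extrinsics"])
    v=np.linalg.inv(K)@np.array([rc[1],rc[0],1.0]); v=np.array([v[0],-v[1],-v[2]])
    v=E[:3,:3]@v; return E[:3,3],v/np.linalg.norm(v)
def atz(d,rc,z):
    o,v=ray(d,rc); return o+v*(z-o[2])/v[2]
def tri(*rs):
    A=sum(np.eye(3)-np.outer(v,v) for o,v in rs); b=sum((np.eye(3)-np.outer(v,v))@o for o,v in rs)
    p=np.linalg.solve(A,b); return p,[float(np.linalg.norm((np.eye(3)-np.outer(v,v))@(p-o))) for o,v in rs]
def proj(d,P):
    K=np.array(d["intrinsics"]);E=np.array(d["extrinsics"])
    q=E[:3,:3].T@(np.array(P,float)-E[:3,3]); u=K@np.array([q[0],-q[1],-q[2]]); return u[1]/u[2],u[0]/u[2]
E
python3 - <<'E'
from h import *
np.set_printoptions(precision=1,suppress=True)
D={n:cam(n) for n in("scene","top","wrist")}
for n in D: cv2.imwrite(f"pics/{n}0.png",D[n]["img"][:,:,::-1]); print(n,np.array(D[n]["extrinsics"])[:3,3])
for t in["stand","switch_tip","mint_lantern","mint_lantern_handle","tray","pad_center","clip_seat","rod"]:
    R={}
    for n in("scene","top"):
        r=ctrl.place_of(n,t)
        print(t,n,[(np.round(x["position"],1).tolist(),round(x["confidence"],2)) for x in r[:4]])
        if r:R[n]=ray(D[n],r[0]["position"])
    if len(R)==2: print("   ",*tri(*R.values()))
E
```

```text
pics
scene [1169.6 -501.1 1132.4]
top [ 461.5  -43.4 1459. ]
wrist [ 272.6 -596.2  373.6]
stand scene [([333.3, 224.8], 0.78)]
stand top [([251.1, 410.1], 0.85), ([192.3, 306.0], 0.24)]
    [ 594.5 -261.5    5.8] [2.8587702778781283, 2.8587702778782766]
switch_tip scene []
switch_tip top [([261.3, 459.3], 0.55)]
mint_lantern scene [([323.8, 222.7], 0.84), ([290.8, 183.0], 0.81), ([430.2, 189.0], 0.62), ([223.4, 268.5], 0.26)]
mint_lantern top [([207.8, 479.7], 0.93), ([309.5, 418.7], 0.63), ([251.5, 411.7], 0.55), ([244.0, 183.4], 0.27)]
    [ 686.4 -338.6  264.3] [35.47343999810253, 35.47343999810276]
mint_lantern_handle scene [([401.8, 173.3], 0.82), ([289.6, 216.1], 0.78), ([256.5, 169.9], 0.58)]
mint_lantern_handle top [([248.7, 423.2], 0.96), ([199.2, 494.2], 0.72), ([313.8, 421.4], 0.69), ([247.3, 184.1], 0.24)]
    [ 598.2 -368.8 -151.8] [52.53303347602659, 52.53303347602668]
tray scene [([206.0, 404.1], 0.59)]
tray top [([249.2, 207.4], 0.82)]
    [594.4 266.1  -0. ] [2.8217712936338777, 2.8217712936339514]
pad_center scene [([192.4, 419.9], 0.73)]
pad_center top [([247.5, 183.5], 0.96), ([248.7, 408.8], 0.74)]
    [595.1 323.7   7.8] [0.1946510653361751, 0.19465106533631932]
clip_seat scene [([212.2, 385.8], 0.79)]
clip_seat top [([250.1, 232.6], 0.87)]
    [592.3 198.3  28.7] [5.633670666055689, 5.633670666055788]
rod scene [([224.9, 267.4], 0.75)]
rod top [([314.5, 310.7], 0.72)]
    [426.4 -12.    1. ] [6.407048411014686, 6.40704841101473]
```

View pics/scene0.png

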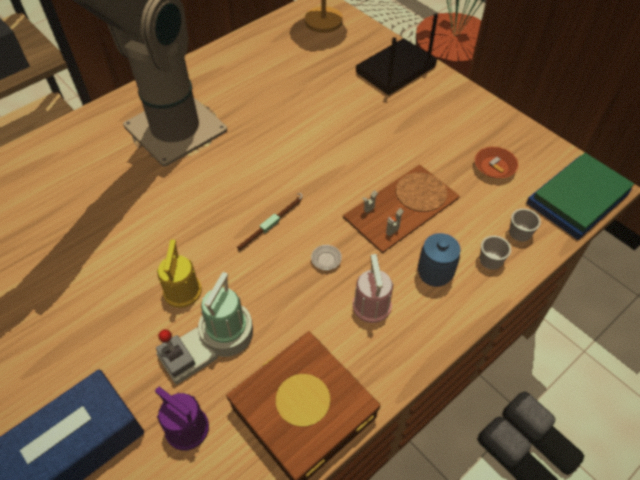

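View pics/top0.png

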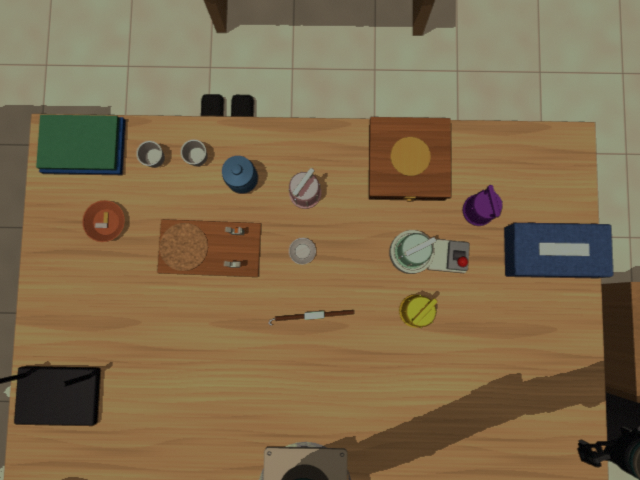

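The scene shows the mint lantern on the stand (scene px 323,223; top px 251,411), the red lever ball at top px (261,462), the rod at top px (314,312) and the tray at (249,207). Purple and yellow look-alikes stand beside the stand. Now the finer measurements.

Run:
```python
from h import *
np.set_printoptions(precision=1,suppress=True)
s=ctrl.read_state(); print(s["eef_pos"],s["tool_rot"],s["clock"],s["width"])
D={n:cam(n) for n in("scene","top")}
H={n:cv2.cvtColor(D[n]["img"],cv2.COLOR_RGB2HSV) for n in D}
def blob(n,lo,hi,box):
    m=cv2.inRange(H[n],lo,hi); w=np.zeros_like(m); r0,r1,c0,c1=box; w[r0:r1,c0:c1]=m[r0:r1,c0:c1]
    k,l,st,ce=cv2.connectedComponentsWithStats(w); i=1+np.argmax(st[1:,4]); return ce[i][::-1],st[i,4],(l==i)
red=[blob("scene",(0,170,90),(8,255,255),(320,350,150,180)),blob("top",(0,170,90),(8,255,255),(250,275,450,475))]
print("ball",[ (r[0],r[1]) for r in red],tri(ray(D["scene"],red[0][0]),ray(D["top"],red[1][0])))
# rod grip, mint
for nm,b1,b2 in(("grip",(205,240,255,285),(305,325,300,330)),):
    g=[blob("scene",(60,25,120),(95,255,255),b1),blob("top",(60,15,120),(100,255,255),b2)]
    print(nm,[(r[0],r[1]) for r in g],tri(ray(D["scene"],g[0][0]),ray(D["top"],g[1][0])))
for n in D:
  ctrl.get_image(n)
  for t in("rod","tray","stand"):
    r=ctrl.trace(n,t)
    if not r: print(n,t,None);continue
    m=r[0]["mask"]; p=np.argwhere(m).astype(np.float32)
    z={"rod":9,"tray":10,"stand":20}[t]
    W=np.array([atz(D[n],q,z)[:2] for q in p],np.float32)
    print(n,t,round(r[0]["confidence"],2),len(p),"rect",cv2.minAreaRect(W),"cen",W.mean(0))
T=D["top"]["img"][:,:,::-1]
a=cv2.resize(T[210:290,150:270],None,fx=5,fy=5,interpolation=cv2.INTER_CUBIC)
S=D["scene"]["img"][:,:,::-1]
b=cv2.resize(T[220:285,380:480],None,fx=4,fy=4,interpolation=cv2.INTER_CUBIC)
c=cv2.resize(S[265:385,145:265],None,fx=3,fy=3,interpolation=cv2.INTER_CUBIC)
e=cv2.resize(S[160:255,335:465],None,fx=3,fy=3,interpolation=cv2.INTER_CUBIC)
o=np.zeros((600,800,3),np.uint8)
a=cv2.resize(a,(480,320)); b=cv2.resize(b,(320,208)); c=cv2.resize(c,(276,276)); e=cv2.resize(e,(380,276))
o[:320,:480]=a;o[:208,480:]=b;o[322:598,:276]=c;o[322:598,290:670]=e
cv2.imwrite("pics/comp1.png",o)
```

```text
[ 192.6 -620.8  231.3] [ 3.1 -0.   0.3] 0.95 85.43292429102922
ball [(array([335. , 164.4]), np.int32(108)), (array([261.7, 462.6]), np.int32(69))] (array([ 564.4, -372.1,   93.9]), [0.06565589663071085, 0.06565589663091026])Traceback (most recent call last):
  File "<stdin>", line 13, in <module>
  File "<stdin>", line 8, in blob
    return _wrapfunc(a, 'argmax', axis=axis, out=out, **kwds)
    return bound(*args, **kwds)
ValueError: attempt to get argmax of an empty sequence
```

Run:
```python
from h import *
np.set_printoptions(precision=1,suppress=True)
print(ctrl.read_state()["tool_rot"])
D={n:cam(n) for n in("scene","top")}
H={n:cv2.cvtColor(D[n]["img"],cv2.COLOR_RGB2HSV) for n in D}
print("grip hsv",H["scene"][225,269],H["top"][315,314],"handle",H["top"][247,420],H["scene"][290,216])
for n in D:
  for t in("rod","tray","stand"):
    r=ctrl.trace(n,t)
    if not r: print(n,t,None);continue
    m=r[0]["mask"]; p=np.argwhere(m).astype(np.float32)
    z={"rod":9,"tray":10,"stand":20}[t]
    W=np.array([atz(D[n],q,z)[:2] for q in p],np.float32)
    print(n,t,round(r[0]["confidence"],2),len(p),"rect",cv2.minAreaRect(W),"cen",W.mean(0))
T=D["top"]["img"][:,:,::-1]
S=D["scene"]["img"][:,:,::-1]
rs=lambda I,w,h:cv2.resize(I,(w,h),interpolation=cv2.INTER_CUBIC)
o=np.zeros((600,800,3),np.uint8)
o[:320,:480]=rs(T[210:290,150:270],480,320);o[:208,480:]=rs(T[220:285,380:480],320,208)
o[322:598,:276]=rs(S[265:385,145:265],276,276);o[322:598,290:668]=rs(S[160:255,335:465],378,276)
cv2.imwrite("pics/comp1.png",o)
```

```text
[-3.1 -0.   0.3]
grip hsv [ 48  65 154] [ 48  17 154] handle [ 51  12 153] [ 33  30 197]
scene rod 0.58 401 rect ((426.41717529296875, -13.429168701171875), (22.881153106689453, 197.3968048095703), 5.8800458908081055) cen [426.3 -11.2]
scene tray 0.93 5103 rect ((592.0152587890625, 257.7445068359375), (265.3738098144531, 153.6213836669922), 88.75306701660156) cen [597.4 252.8]
scene stand 0.84 3046 rect ((583.875244140625, -303.28143310546875), (203.90936279296875, 124.49664306640625), 78.12672424316406) cen [ 592.3 -329.7]
top rod 0.67 472 rect ((427.860107421875, -7.237396240234375), (19.592256546020508, 214.85498046875), 7.518224239349365) cen [428.2 -11.4]
top tray 0.93 5406 rect ((594.8163452148438, 256.3020935058594), (261.7659606933594, 141.83021545410156), 88.43323516845703) cen [595.7 256.6]
top stand 0.58 1660 rect ((594.578369140625, -305.11285400390625), (109.82184600830078, 203.91050720214844), 0.9473193883895874) cen [ 583.9 -325.6]
```

View pics/comp1.png

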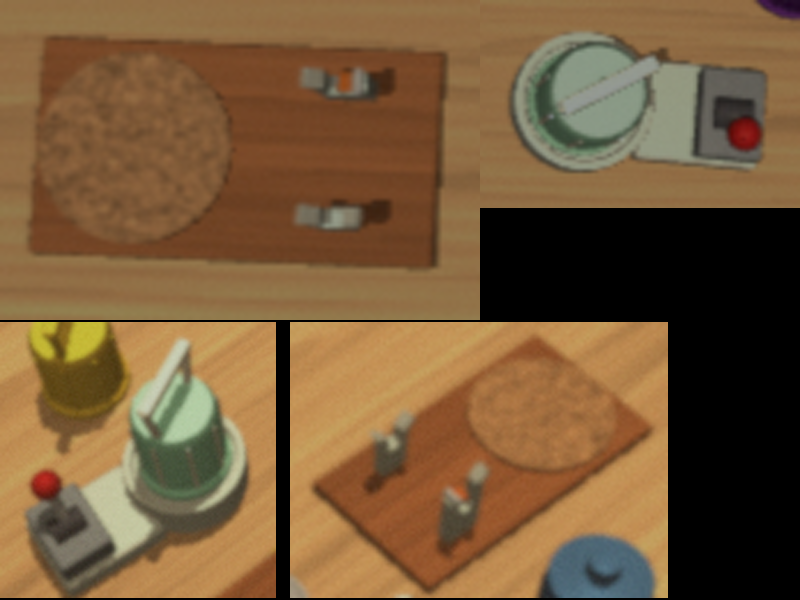

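The composite shows the lever leaning to −x (red ball right of and below the housing), the handle running up-right at about 25°, and the jaw fork as the far (+x) one. I'll add a helper for working out distances and start the approach.

```bash
cat > to.py <<'E'
# usage: to.py x y z [yaw] : prints needed turn units and the shift units after the turn
import sys; from h import *; from scipy.spatial.transform import Rotation as R
a=[float(v) for v in sys.argv[1:]]
s=ctrl.read_state(); r=R.from_euler("xyz",s["tool_rot"]); y=s["tool_rot"][2]
t=0
if len(a)>3:
    d=(a[3]-y+np.pi/2)%np.pi-np.pi/2; t=-d/0.08; r=R.from_euler("z",d)*r
v=r.inv().apply(np.array(a[:3])-s["eef_pos"])/25
print("turn %.2f  shift"%t,np.round(v,2),"clock",round(s["clock"],2),"rot",np.round(s["tool_rot"],3),"pos",np.round(s["eef_pos"],1),"F",np.round(s["force"],1),"w",round(s["width"],1))
E
python3 to.py 490 -360 231 -0.06
```

```text
turn 4.51  shift [ 1.125e+01 -1.113e+01  1.000e-02] clock 1.45 rot [-3.142 -0.     0.301] pos [ 192.6 -620.8  231.3] F [ 0.3  0.2 -0. ] w 85.7
```

```bash
python3 -m crank '[[[0,0,0,0.9],[0,0,0,0.9],[0,0,0,0.9],[0,0,0,0.9],[0,0,0,0.9],[0.4,-0.4,-0.3,0],[0.9,-0.9,-0.7,0],[1,-1,-1,0],[1,-1,0,0],[1,-1,0,0],[1,-1,0,0],[1,-1,0,0]]]' 1
python3 -m crank '[[[1,-1,0,0],[1,-1,0,0],[1,-1,0,0],[0.8,-0.8,0,0],[0.5,-0.5,0,0],[0.2,-0.2,0,0],[0,0,0,0],[0,0,0,0]]]'
python3 - <<'E'
from h import *
d=cam("wrist"); cv2.imwrite("pics/w1.png",d["img"][:,:,::-1]); print(np.round(d["extrinsics"],2))
print(np.round(d["intrinsics"],1))
for t in("switch_tip","mint_lantern_handle","stand","mint_lantern"):
    print(t,[(np.round(x["position"],1).tolist(),round(x["confidence"],2)) for x in ctrl.place_of("wrist",t)[:3]])
E
python3 to.py 525 -374 231 -0.06
```

```text
clock: 2.45
eef_pos: [360.2, -471.5, 281.3]
tool_rot: [3.141, -0.001, -0.056]
force: [0.5, -0.3, -0.4]
width: 0.1
gripper_force: 0.0
clock: 3.12
eef_pos: [476.4, -368.6, 280.7]
tool_rot: [3.141, 0.001, -0.059]
force: [-0.4, -0.8, -0.7]
width: 0.4
gripper_force: 0.0
[[-6.0000e-02  9.4000e-01  3.3000e-01  5.6019e+02]
 [-1.0000e+00 -6.0000e-02 -2.0000e-02 -3.7401e+02]
 [ 0.0000e+00 -3.3000e-01  9.5000e-01  4.2377e+02]
 [ 0.0000e+00  0.0000e+00  0.0000e+00  1.0000e+00]]
[[372.8   0.  319.5]
 [  0.  372.8 248.3]
 [  0.    0.    1. ]]
switch_tip [([114.0, 316.8], 0.69)]
mint_lantern_handle [([271.6, 205.9], 0.95), ([78.9, 129.3], 0.82)]
stand []
mint_lantern [([93.5, 199.9], 0.92)]
turn -0.02  shift [1.97 0.06 1.98] clock 3.37 rot [ 3.141  0.    -0.062] pos [ 475.9 -369.5  280.5] F [-0.3 -0.7 -0.2] w -0.1
```

View pics/w1.png

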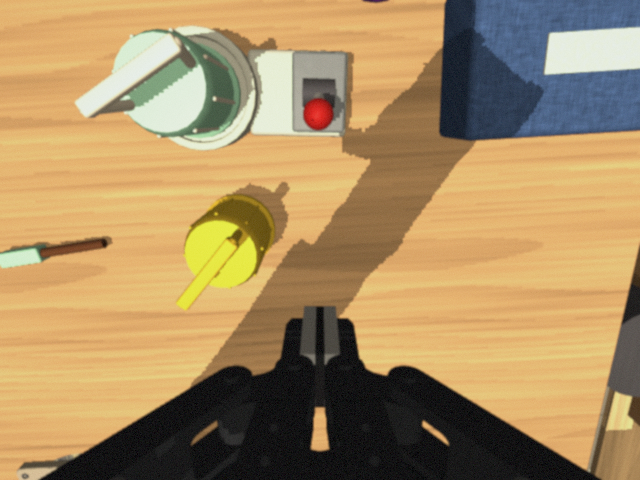

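The wrist view shows the ball at (113,318), with the housing square to the image (stand yaw ≈ −0.06), and the handle bar from (105,85) to (47,176). The yellow look-alike is at (250,225).

```bash
python3 - <<'E'
from h import *
np.set_printoptions(precision=1,suppress=True)
d=cam("wrist")
r=lambda h: [atz(d,p,h) for p in ((105,85),(47,176))]
a,b=r(170);v=b-a;print(a,b,"mid",(a+b)/2,"len",np.hypot(*v[:2]),"yaw of bar",np.arctan2(v[1],v[0]))
print("ball",atz(d,(113,318),90), "yellow ends",atz(d,(305,183),136),atz(d,(235,238),136))
E
python3 to.py 522 -376 231 -0.06
```

```text
[ 577.7 -227.6  170. ] [ 606.6 -291.4  170. ] mid [ 592.1 -259.5  170. ] len 70.03112539744194 yaw of bar -1.1453275645635546
ball [ 564.9 -374.8   90. ] yellow ends [ 416.4 -248.9  136. ] [ 476.  -304.6  136. ]
turn -0.02  shift [1.85 0.16 1.98] clock 3.42 rot [ 3.141  0.    -0.061] pos [ 476.2 -369.2  280.4] F [ 0.8  0.2 -0.5] w 0.4
```

```bash
python3 -m crank '[[[0.6,0.1,0.4,0],[0.7,0.1,0.9,0],[0.5,0.1,1,0],[0,0,1,0],[0,0,1,0],[0,0,1,0],[0,0,1,0],[0,0,0.8,0],[0,0,0.5,0],[0,0,0.2,0],[0,0,0,0]]]'
python3 to.py 588 -382 85 -0.06
```

```text
clock: 4.33
eef_pos: [520.9, -378.3, 84.4]
tool_rot: [-3.141, 0.002, -0.06]
force: [-1.0, 0.7, 0.2]
width: 0.1
gripper_force: 0.0
turn 0.00  shift [ 2.69 -0.01 -0.03] clock 4.33 rot [-3.141e+00  2.000e-03 -6.000e-02] pos [ 520.9 -378.3   84.4] F [-1.   0.7  0.2] w 0.1
```

```bash
python3 -m crank '[[[0.4,0,0,0],[0.4,0,0,0],[0.4,0,0,0],[0.4,0,0,0],[0.4,0,0,0],[0.4,0,0,0],[0.2,0,0,0]]]'
python3 -m crank '[[[0.1,0,0,0],[0.1,0,0,0],[0.1,0,0,0],[0.1,0,0,0],[0,0,0,0]]]'
python3 - <<'E'
from h import *
d=cam("wrist"); print([(np.round(x["position"],1).tolist(),round(x["confidence"],2)) for x in ctrl.place_of("wrist","switch_tip")[:3]])
D=[cam(n) for n in("scene","top")]; q=[]
for x,b in zip(D,((290,350,140,210),(240,275,450,475))):
    m=cv2.inRange(cv2.cvtColor(x["img"],cv2.COLOR_RGB2HSV),(0,150,70),(8,255,255)); p=np.argwhere(m); p=p[(p[:,0]>=b[0])&(p[:,0]<b[1])&(p[:,1]>=b[2])&(p[:,1]<b[3])]; print(len(p)); q.append(ray(x,p.mean(0)) if len(p) else None)
if all(q): print(tri(*q))
E
```

```text
clock: 4.92
eef_pos: [585.7, -383.3, 86.9]
tool_rot: [3.14, 0.002, -0.059]
force: [-10.3, -0.9, 6.8]
width: -0.1
gripper_force: 5.8
clock: 5.33
eef_pos: [586.3, -383.7, 86.6]
tool_rot: [-3.139, 0.018, -0.062]
force: [-21.2, 3.8, 15.4]
width: 0.3
gripper_force: 10.8
[([282.7, 299.0], 0.57)]
23
9
(array([ 612.34405611, -369.96241769,  108.63333265]), [3.6387780088181985, 3.6387780088181207])
```

Stalled at x≈586 with 21 N, where the far stop was predicted. I'll back off, lift, and check.

```bash
python3 -m crank '[[[-0.6,0,0,0],[-1,0,0,0],[-0.8,0,-0.4,0],[-0.5,0,-0.9,0],[0,0,-1,0],[0,0,-1,0],[0,0,-1,0],[0,0,-1,0],[0,0,-1,0],[0,0,-0.6,0],[0,0,-0.2,0],[0,0,0,0]]]' -1
python3 - <<'E'
from h import *
np.set_printoptions(precision=1,suppress=True)
D=[cam(n) for n in("scene","top")]; q=[]
for x,b in zip(D,((290,350,140,210),(240,275,450,475))):
    m=cv2.inRange(cv2.cvtColor(x["img"],cv2.COLOR_RGB2HSV),(0,150,70),(8,255,255)); p=np.argwhere(m); p=p[(p[:,0]>=b[0])&(p[:,0]<b[1])&(p[:,1]>=b[2])&(p[:,1]<b[3])]; print(len(p)); q.append(ray(x,p.mean(0)) if len(p) else None)
if all(q): print(tri(*q))
d=cam("wrist"); cv2.imwrite("pics/w2.png",d["img"][:,:,::-1])
print(np.round(ctrl.read_state()["eef_pos"],1))
E
```

```text
clock: 6.53
eef_pos: [525.0, -379.1, 265.4]
tool_rot: [3.139, -0.004, -0.059]
force: [-0.5, 0.7, -0.4]
width: 85.3
gripper_force: 0.0
32
77
(array([ 606.6, -372. ,  102.6]), [0.09599736319967396, 0.09599736319953532])
[ 523.5 -377.9  261.8]
```

View pics/w2.png

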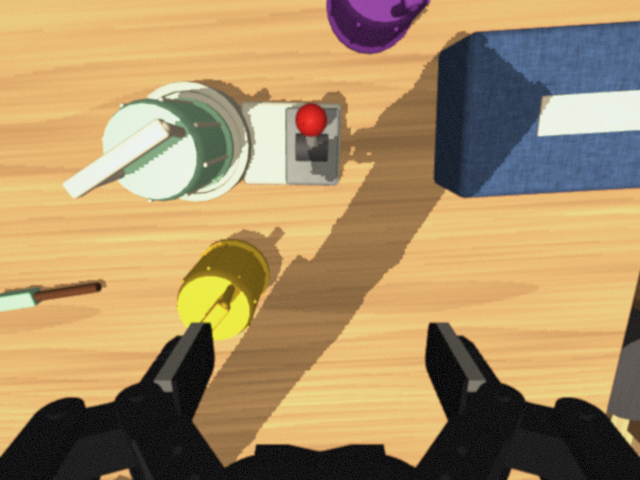

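The lever now leans to +x (ball at 120,311, beyond the housing slot at 147,311). Handle bar from (190,72) to (130,165). Checking the ball travel and the handle height from two wrist views.

Run:
```python
from h import *
np.set_printoptions(precision=1,suppress=True)
d=cam("wrist");t=cam("top")
def red(x,b):
    m=cv2.inRange(cv2.cvtColor(x["img"],cv2.COLOR_RGB2HSV),(0,150,70),(8,255,255)); p=np.argwhere(m); p=p[(p[:,0]>=b[0])&(p[:,0]<b[1])&(p[:,1]>=b[2])&(p[:,1]<b[3])]; return p.mean(0)
w=red(d,(90,150,290,340));u=red(t,(235,275,450,475)); print("ball",w,u,tri(ray(d,w),ray(t,u)),atz(d,w,88),atz(t,u,88))
# w1 camera: rebuild pose
E1=np.array(d["extrinsics"]).copy(); print(E1[:3,3])
o=dict(d); E=E1.copy(); E[:3,3]=[560.19,-374.01,423.77]; o["extrinsics"]=E
P=[tri(ray(o,a),ray(d,b)) for a,b in (((105,85),(190,72)),((47,176),(130,165)))]
for p in P: print(p)
a,b=P[0][0],P[1][0]; v=b-a
print("mid",(a+b)/2,"yaw",np.arctan2(v[1],v[0]),"len",np.linalg.norm(v))
for x in(o,d):
  pp=((105,85),(47,176)) if x is o else ((190,72),(130,165))
  a,b=[atz(x,p,170) for p in pp]; v=b-a; print((a+b)/2,np.arctan2(v[1],v[0]))
```

```text
ball [119. 311.] [243.6 463.3] (array([ 608.4, -376.6,   85. ]), [0.6110805081466506, 0.6110805081466752]) [ 607.9 -376.9   88. ] [ 608.7 -375.7   88. ]
[ 607.4 -383.7  404.8]
(array([ 576.6, -234.2,  184. ]), [0.2338995059494798, 0.23389950594938408])
(array([ 607. , -289.3,  167.6]), [0.48936839147971406, 0.4893683914796404])
mid [ 591.8 -261.7  175.8] yaw -1.0670908289636545 len 65.04373704933911
[ 592.2 -257.7  170. ] -1.1435305262289241
[ 590.7 -257.8  170. ] -1.1146979234796328
```

```bash
python3 -m crank '[[[0,0,0,0.6],[0,0,0,1],[0,0,0,1],[0,0,0,1],[0,0,0,1],[0,0,0,1],[0,0,0,1],[0,0,0,1],[0,0,0,1],[0,0,0,1],[0,0,0,1],[0,0,0,1]]]'
python3 -m crank '[[[0,0,0,1],[0,0,0,0.6],[0,0,0,0],[0,0,0,0]]]'
python3 to.py 591.5 -259.5 220 -1.12; python3 -c "
from h import *
print(np.round(ctrl.read_state()['qpos'],2))"
```

```text
clock: 7.78
eef_pos: [523.7, -378.1, 261.6]
tool_rot: [3.141, 0.002, -0.991]
force: [-0.3, -0.8, 1.4]
width: 85.5
gripper_force: 0.0
clock: 8.12
eef_pos: [523.9, -378.2, 261.9]
tool_rot: [3.141, 0.001, -1.114]
force: [-1.0, 0.5, 0.1]
width: 85.4
gripper_force: 0.0
turn 0.08  shift [-3.09 -4.5   1.68] clock 8.12 rot [ 3.141e+00  1.000e-03 -1.114e+00] pos [ 523.9 -378.2  261.9] F [-1.   0.5  0.1] w 85.4
[ 0.35  0.62  0.41  1.5  -0.26  1.08 -1.87]
```

```bash
python3 -m crank '[[[-0.3,-0.4,0,0],[-0.6,-0.9,0,0],[-0.6,-0.9,0,0],[-0.6,-0.9,0,0],[-0.6,-0.9,0,0],[-0.4,-0.5,0,0],[0,0,0.4,0],[0,0,0.6,0],[0,0,0.2,0],[0,0,0,0],[0,0,0,0]]]'
python3 to.py 591.5 -259.5 153 -1.12
python3 - <<'E'
from h import *
for n in("wrist","top","scene"):
  d=cam(n); print(n,[(np.round(x["position"],1).tolist(),round(x["confidence"],2),np.round(atz(d,x["position"],170),1)) for x in ctrl.place_of(n,"mint_lantern_handle")[:3]])
  if n=="wrist": cv2.imwrite("pics/w3.png",d["img"][:,:,::-1])
E
```

```text
clock: 9.03
eef_pos: [590.3, -260.4, 232.7]
tool_rot: [3.141, 0.0, -1.117]
force: [-0.6, -0.3, -0.6]
width: 86.0
gripper_force: 0.0
turn 0.04  shift [-0.01 -0.06  3.19] clock 9.03 rot [ 3.141  0.    -1.117] pos [ 590.3 -260.4  232.7] F [-0.6 -0.3 -0.6] w 86.0
wrist [([273.9, 313.0], 0.97, array([ 592.2, -256.8,  170. ])), ([318.6, 507.9], 0.71, array([ 469.6, -282.8,  170. ]))]
top [([199.9, 492.9], 0.92, array([ 702.1, -424.9,  170. ])), ([248.5, 418.9], 0.79, array([ 587. , -254.7,  170. ]))]
scene [([286.8, 216.7], 0.98, array([ 587.5, -252.5,  170. ])), ([402.8, 169.7], 0.84, array([ 721.5, -443.1,  170. ])), ([253.3, 168.5], 0.72, array([ 462.3, -278.6,  170. ]))]
```

View pics/w3.png

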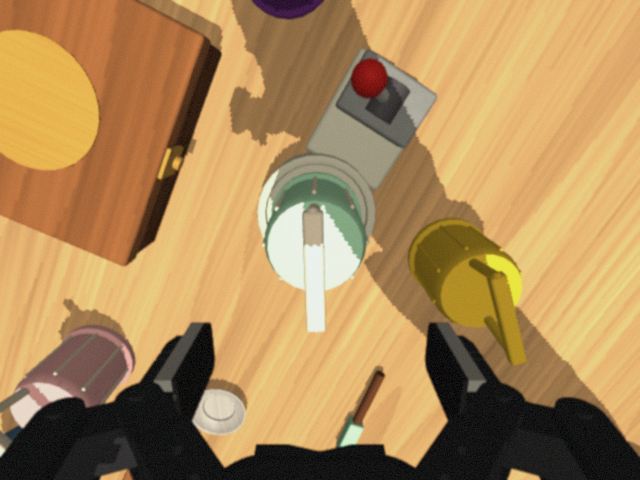

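The wrist view shows the bar vertical at columns 304–325, rows 207–330, between the fingers (midpoint col 320) and aligned. Descending and gripping.

```bash
python3 -m crank '[[[-0.1,-0.1,0.5,0],[0,0,0.8,0],[0,0,0.8,0],[0,0,0.6,0],[0,0,0.4,0],[0,0,0.1,0],[0,0,0,0]]]'
python3 -m crank '[[[0,0,0,0],[0,0,0,0],[0,0,0,0],[0,0,0,0],[0,0,0,0],[0,0,0,0],[0,0,0,0],[0,0,0,0]]]' 1
python3 -m crank '[[[0,0,-0.2,0],[0,0,-0.2,0],[0,0,-0.2,0],[0,0,0,0]]]'
```

```text
clock: 9.92
eef_pos: [592.0, -256.0, 152.6]
tool_rot: [3.141, 0.001, -1.115]
force: [0.3, 0.2, 0.2]
width: 85.6
gripper_force: 0.0
clock: 10.58
eef_pos: [592.1, -256.0, 153.2]
tool_rot: [-3.142, 0.0, -1.115]
force: [-1.1, 0.8, 3.4]
width: 11.1
gripper_force: 58.8
clock: 10.92
eef_pos: [592.8, -256.4, 169.0]
tool_rot: [-3.14, -0.002, -1.115]
force: [-0.0, -0.6, -1.8]
width: 10.7
gripper_force: 58.5
```

```bash
python3 -m crank '[[[0,0,-0.3,-0.3],[0,0,-0.3,-0.6],[0,0,-0.3,-1],[0,0,-0.3,-1],[0,0,-0.3,-1],[0,0,-0.2,-1],[0,0,-0.2,-1],[0,0,-0.2,-1],[0,0,0,-1],[0,0,0,-1],[0,0,0,-1],[0,0,0,-1]]]'
python3 -m crank '[[[0,0,0,-1],[0,0,0,-1],[0,0,0,-0.8],[0,0,0,-0.3],[0,-0.2,0,0],[0,-0.5,0,0],[0,-0.8,0,0],[0,-1,0,0],[0,-1,0,0],[0,-1,0,0],[0,-1,0,0],[0,-1,0,0]]]'
python3 -m crank '[[[0,-1,0,0],[0,-1,0,0],[0,-1,0,0],[0,-1,0,0],[0,-1,0,0],[0,-1,0,0],[0,-1,0,0],[0,-1,0,0],[0,-1,0,0],[0,-1,0,0],[0,-0.8,0,0],[0,-0.6,0,0]]]'
python3 to.py 595 323.7 220 0
```

```text
clock: 11.92
eef_pos: [592.0, -256.2, 220.8]
tool_rot: [3.141, -0.0, -0.239]
force: [0.2, -0.8, -1.4]
width: 11.1
gripper_force: 58.5
clock: 12.92
eef_pos: [591.0, -90.7, 220.5]
tool_rot: [-3.141, 0.0, 0.005]
force: [0.2, -0.3, -2.4]
width: 10.6
gripper_force: 58.5
clock: 13.92
eef_pos: [588.7, 195.8, 220.4]
tool_rot: [-3.14, 0.001, 0.008]
force: [-0.0, 0.7, -3.3]
width: 10.8
gripper_force: 58.5
turn 0.10  shift [ 0.25 -5.12  0.03] clock 13.92 rot [-3.14e+00  1.00e-03  8.00e-03] pos [588.7 195.8 220.4] F [-0.   0.7 -3.3] w 10.8
```

```bash
python3 -m crank '[[[0.05,-0.6,0,0],[0.1,-0.9,0,0],[0.1,-1,0,0],[0,-1,0,0],[0,-0.8,0,0],[0,-0.5,0,0],[0,-0.2,0,0],[0,0,0,0],[0,0,0,0]]]'
python3 to.py 595 323.7 136 0
python3 - <<'E'
from h import *
np.set_printoptions(precision=1,suppress=True)
for n in("wrist","top","scene"):
  d=cam(n)
  if n=="wrist": cv2.imwrite("pics/w4.png",d["img"][:,:,::-1])
  for t,z in(("pad_center",13),("clip_seat",45),("mint_lantern",101)):
    print(n,t,[(np.round(x["position"]).tolist(),round(x["confidence"],2),atz(d,x["position"],z)) for x in ctrl.place_of(n,t)[:2]])
E
```

```text
clock: 14.67
eef_pos: [596.0, 314.7, 220.3]
tool_rot: [3.14, -0.0, 0.003]
force: [0.6, -0.5, -3.1]
width: 10.7
gripper_force: 58.5
turn 0.04  shift [-0.04 -0.37  3.37] clock 14.67 rot [ 3.14e+00 -0.00e+00  3.00e-03] pos [596.  314.7 220.3] F [ 0.6 -0.5 -3.1] w 10.7
wrist pad_center []
wrist clip_seat [([222.0, 462.0], 0.89, array([594.5, 188. ,  45. ]))]
wrist mint_lantern [([241.0, 325.0], 0.83, array([595.3, 309.7, 101. ]))]
top pad_center [([244.0, 183.0], 0.98, array([603.2, 324.5,  13. ]))]
top clip_seat [([250.0, 234.0], 0.66, array([588.4, 187.1,  45. ]))]
top mint_lantern [([309.0, 416.0], 0.9, array([ 448.8, -259.1,  101. ])), ([240.0, 179.0], 0.86, array([604.4, 312.7, 101. ]))]
scene pad_center [([194.0, 420.0], 0.91, array([601.3, 318. ,  13. ]))]
scene clip_seat [([208.0, 384.0], 0.75, array([591.9, 199. ,  45. ]))]
scene mint_lantern [([430.0, 188.0], 0.95, array([ 751.8, -442.3,  101. ])), ([291.0, 181.0], 0.93, array([ 506.8, -294.9,  101. ]))]
```

View pics/w4.png

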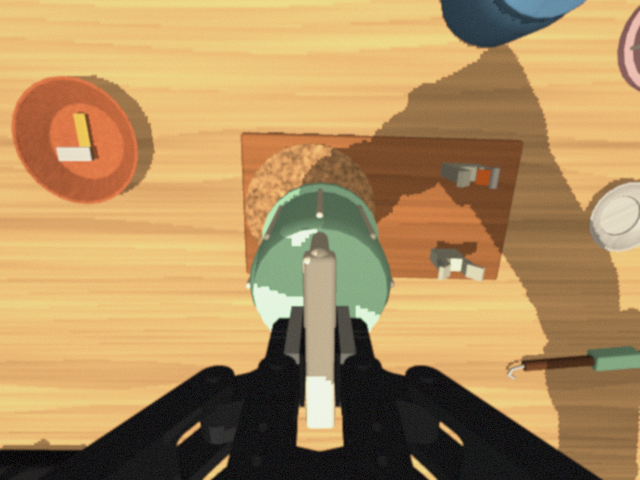

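The wrist view shows the lantern hanging upright, with the disc's top at row 144 and its sides at cols 245 and 375. Tray corners are at (133,242), (142,522) and (279,497); the forks at (175,460) and (262,450).

Run:
```python
from h import *
np.set_printoptions(precision=1,suppress=True)
d=cam("wrist")
A,B,C=[atz(d,p,10) for p in((133,242),(142,522),(279,497))]
print(A,B,C,"len",np.linalg.norm(A-B),np.linalg.norm(B-C),"yaw",np.arctan2(*(A-B)[1::-1])-np.pi/2 if 0 else -np.arctan2((A-B)[0],(A-B)[1]),"centre",(A+C)/2)
print("disc top",atz(d,(144,310),13),"left",atz(d,(186,245),13),"right",atz(d,(186,375),13))
t=cam("top")
# top-camera tray corners (from composite: x/4+150, y/4+210)
c=[atz(t,(y/4+210,x/4+150),10) for x,y in((45,38),(445,50),(436,267),(30,252))]
for q in c: print(q)
print("centre",sum(c)/4)
```

```text
[667.9 386.   10. ] [661.  130.7  10. ] [524.7 131.9  10. ] len 255.41500767454184 136.31411017711372 yaw -0.027168840445313196 centre [596.3 259.   10. ]
disc top [658.7 324.4  13. ] left [620.4 385.7  13. ] right [620.8 263.4  13. ]
[666.7 384.1  10. ]
[663.2 125.3  10. ]
[523.3 127.   10. ]
[528.5 387.   10. ]
centre [595.4 255.9  10. ]
```

```bash
python3 -m crank '[[[0,-0.2,0.2,0],[0,-0.2,0.5,0],[0,0,0.7,0],[0,0,0.7,0],[0,0,0.5,0],[0,0,0.3,0],[0,0,0.2,0],[0,0,0.1,0],[0,0,0.1,0],[0,0,0,0],[0,0,0,0]]]'
python3 to.py 596 324.5 132
```

```text
clock: 16.28
eef_pos: [596.1, 326.7, 138.6]
tool_rot: [-3.141, -0.001, 0.005]
force: [0.3, -0.7, -2.0]
width: 10.7
gripper_force: 58.5
turn 0.00  shift [-0.    0.09  0.26] clock 16.28 rot [-3.141e+00 -1.000e-03  5.000e-03] pos [596.1 326.7 138.6] F [ 0.3 -0.7 -2. ] w 10.7
```

```bash
python3 -m crank '[[[0,0,0.06,0],[0,0,0.06,0],[0,0,0.06,0],[0,0,0.06,0],[0,0,0,0],[0,0,0,0]]]'
python3 to.py 596 324.5 132
```

```text
clock: 16.78
eef_pos: [595.9, 326.4, 132.3]
tool_rot: [-3.142, -0.001, 0.005]
force: [-0.5, -1.8, 1.4]
width: 10.4
gripper_force: 59.0
turn 0.00  shift [0.   0.07 0.01] clock 16.78 rot [-3.142e+00 -1.000e-03  5.000e-03] pos [595.9 326.4 132.3] F [-0.5 -1.8  1.4] w 10.4
```

```bash
python3 -m crank '[[[0,0,0.02,0],[0,0,0,0],[0,0,0,0]]]'
python3 -m crank '[[[0,0,0,0],[0,0,0,0],[0,0,0,0],[0,0,0,0],[0,0,0,0],[0,0,0,0]]]' -1
python3 -m crank '[[[0,0,-0.3,0],[0,0,-0.6,0],[0,0,-0.9,0],[0,0,-1,0],[0,0,-1,0],[0,0,-1,0],[0,0,-1,0],[0,0,-0.6,0],[0,0,-0.2,0],[0,0,0,0]]]'
python3 -c "
from h import *
print(np.round(ctrl.read_state()['qpos'],2))"
python3 to.py 428 -9 200 1.69
```

```text
clock: 17.03
eef_pos: [596.0, 326.4, 132.3]
tool_rot: [-3.141, -0.001, 0.005]
force: [-1.4, -2.3, 6.2]
width: 10.7
gripper_force: 59.5
clock: 17.53
eef_pos: [595.6, 326.5, 131.2]
tool_rot: [3.142, 0.0, 0.005]
force: [-0.2, -0.4, -0.3]
width: 81.6
gripper_force: 0.0
clock: 18.37
eef_pos: [596.3, 326.8, 298.4]
tool_rot: [-3.14, -0.003, 0.005]
force: [-0.4, 0.2, -0.0]
width: 85.6
gripper_force: 0.0
[-0.59  0.62  0.09  1.34 -0.06  1.18 -2.06]
turn 18.20  shift [12.52  8.29  3.96] clock 18.37 rot [-3.14e+00 -3.00e-03  5.00e-03] pos [596.3 326.8 298.4] F [-0.4  0.2 -0. ] w 85.6
```

```bash
python3 -m crank '[[[0,0,0,-0.5],[0,0,0,-1],[0,0,0,-1],[0,0,0,-1],[0,0,0,-1],[0,0,0,-1],[0,0,0,-1],[0,0,0,-1],[0,0,0,-1],[0,0,0,-1],[0,0,0,-1],[0,0,0,-1]]]'
python3 -m crank '[[[0,0,0,-1],[0,0,0,-1],[0,0,0,-1],[0,0,0,-1],[0,0,0,-1],[0,0,0,-1],[0,0,0,-1],[0,0,0,-1],[0,0,0,-1],[0,0,0,-0.5],[0,0,0,0]]]'
python3 - <<'E'
from h import *
np.set_printoptions(precision=1,suppress=True)
d=cam("top");s=cam("scene")
for n,x in(("top",d),("scene",s)):
  print(n,[(np.round(q["position"]).tolist(),atz(x,q["position"],13)) for q in ctrl.place_of(n,"mint_lantern")[:4]])
E
python3 to.py 428 -9 160 1.69
```

```text
clock: 19.37
eef_pos: [594.8, 326.0, 294.4]
tool_rot: [-3.14, 0.003, 0.929]
force: [0.4, -0.1, 0.3]
width: 85.4
gripper_force: 0.0
clock: 20.28
eef_pos: [594.9, 326.0, 294.5]
tool_rot: [-3.139, 0.001, 1.686]
force: [-0.6, 0.2, 0.7]
width: 85.2
gripper_force: 0.0
top [([246.0, 183.0], array([597.6, 323.2,  13. ])), ([310.0, 418.0], array([ 446.8, -277.4,   13. ])), ([211.0, 479.0], array([ 702.9, -436.2,   13. ]))]
scene [([292.0, 183.0], array([ 456.5, -275.2,   13. ])), ([424.0, 188.0], array([ 707.2, -430.3,   13. ])), ([189.0, 420.0], array([590.9, 327.3,  13. ]))]
turn -0.08  shift [-12.52  -8.24   5.44] clock 20.48 rot [-3.141e+00  1.000e-03  1.684e+00] pos [595.4 326.3 295.7] F [0.2 0.4 0.5] w 85.1
```

```bash
python3 -m crank '[[[-0.4,-0.26,0,0],[-0.8,-0.53,0,0],[-1,-0.66,0,0],[-1,-0.66,0,0],[-1,-0.66,0,0],[-1,-0.66,0,0],[-1,-0.66,0,0],[-1,-0.66,0,0],[-1,-0.66,0,0],[-1,-0.66,0,0],[-1,-0.66,0,0],[-1,-0.66,0,0]]]'
python3 -m crank '[[[-0.8,-0.5,0.4,0],[-0.4,-0.2,0.9,0],[-0.1,-0.1,0.9,0],[0,0,0.9,0],[0,0,0.6,0],[0,0,0.3,0],[0,0,0,0],[0,0,0,0]]]'
python3 to.py 428 -9 100 1.69
python3 - <<'E'
from h import *
np.set_printoptions(precision=1,suppress=True)
d=cam("wrist");cv2.imwrite("pics/w5.png",d["img"][:,:,::-1])
print([(np.round(q["position"]).tolist(),q["confidence"],atz(d,q["position"],9)) for q in ctrl.place_of("wrist","rod")[:3]])
E
```

```text
clock: 21.48
eef_pos: [443.0, 26.1, 296.4]
tool_rot: [3.141, 0.0, 1.684]
force: [0.3, -0.0, -0.0]
width: 85.4
gripper_force: 0.0
clock: 22.15
eef_pos: [428.0, -7.0, 196.6]
tool_rot: [3.141, -0.0, 1.685]
force: [0.3, 0.7, 0.1]
width: 85.0
gripper_force: 0.0
turn -0.06  shift [-0.08 -0.01  3.86] clock 22.15 rot [ 3.141 -0.     1.685] pos [428.   -7.  196.6] F [0.3 0.7 0.1] w 85.0
[([226.0, 319.0], 0.66, array([428.1, -15.8,   9. ]))]
```

View pics/w5.png

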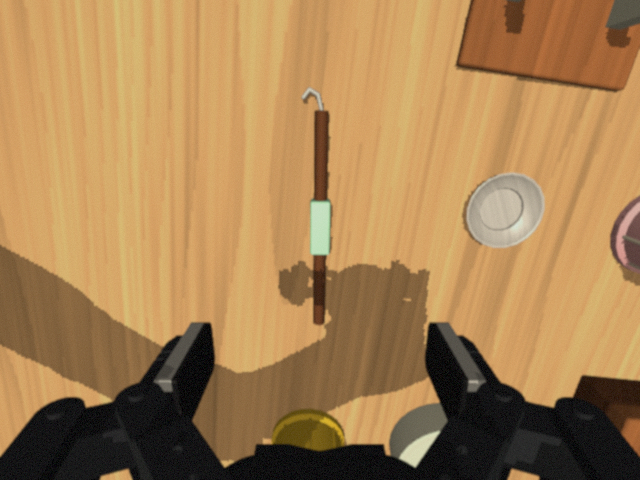

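The wrist view shows the rod along the image's vertical, ends at (112,321) and (323,319), with the grip spanning rows 200–254, cols 310–330, and the hook at the far (+y) end.

```bash
python3 - <<'E'
from h import *
np.set_printoptions(precision=1,suppress=True)
d=cam("wrist");t=cam("top");s=cam("scene")
a,b=atz(d,(112,321.5),9),atz(d,(323,319),9); v=a-b; print(a,b,np.linalg.norm(v),np.arctan2(v[1],v[0]),(a+b)/2)
g1,g2=atz(d,(200,320.5),18),atz(d,(254,319.5),18); print("grip",g1,g2,(g1+g2)/2)
print("z check",tri(ray(d,(227,320)),ray(t,(314.8,314.3)),ray(s,(224.5,269.5))), proj(t,[428,-15,9]),proj(s,[428,-15,9]))
E
python3 to.py 428 -12 60 1.685
```

```text
[420.1  81.8   9. ] [ 440.5 -117.5    9. ] 200.34532996498945 1.6729572456733177 [430.3 -17.8   9. ]
grip [427.5   9.6  18. ] [432.3 -40.4  18. ] [429.9 -15.4  18. ]
z check (array([430. , -16.5,   9. ]), [0.7812768042931337, 0.8200760003601472, 0.5659611954233722]) (np.float64(315.35872628289036), np.float64(313.9124766011611)) (np.float64(223.51425118923407), np.float64(269.27774067321985))
turn -0.00  shift [-0.19 -0.05  5.49] clock 22.4 rot [3.14  0.    1.685] pos [428.4  -7.2 197.2] F [ 0.7 -0.  -0.3] w 85.4
```

```bash
python3 to.py 430 -17 4 1.675
python3 -m crank '[[[-0.2,0.03,0.6,0.1],[-0.2,0,1,0],[0,0,1,0],[0,0,1,0],[0,0,1,0],[0,0,1,0],[0,0,1,0],[0,0,0.6,0],[0,0,0.2,0],[0,0,0,0],[0,0,0,0]]]'
python3 to.py 430 -17 4 1.675
```

```text
turn 0.12  shift [-0.39  0.01  7.73] clock 22.4 rot [3.14  0.    1.685] pos [428.4  -7.2 197.2] F [ 0.7 -0.  -0.3] w 85.4
clock: 23.32
eef_pos: [428.6, -19.2, 26.8]
tool_rot: [-3.137, 0.005, 1.677]
force: [0.3, 0.2, 0.2]
width: 85.4
gripper_force: 0.0
turn 0.02  shift [0.09 0.07 0.91] clock 23.32 rot [-3.137  0.005  1.677] pos [428.6 -19.2  26.8] F [0.3 0.2 0.2] w 85.4
```

```bash
python3 -m crank '[[[0.1,0.06,0.3,0],[0,0,0.3,0],[0,0,0.2,0],[0,0,0.1,0],[0,0,0,0],[0,0,0,0]]]'
python3 -m crank '[[[0,0,0,0],[0,0,0,0],[0,0,0,0],[0,0,0,0],[0,0,0,0],[0,0,0,0],[0,0,0,0],[0,0,0,0]]]' 1
python3 to.py 430 -17 4 1.675
```

```text
clock: 23.82
eef_pos: [430.0, -16.7, 4.8]
tool_rot: [-3.138, 0.006, 1.677]
force: [-0.6, 0.1, -0.8]
width: 85.2
gripper_force: 0.0
clock: 24.48
eef_pos: [429.5, -16.6, 4.5]
tool_rot: [-3.137, 0.005, 1.677]
force: [-1.0, 0.1, 4.9]
width: 16.4
gripper_force: 59.1
turn 0.03  shift [-0.02  0.02  0.02] clock 24.48 rot [-3.137  0.005  1.677] pos [429.5 -16.6   4.5] F [-1.   0.1  4.9] w 16.4
```

```bash
python3 -m crank '[[[0,0,-0.3,0],[0,0,-0.7,0],[0,0,-1,0],[0,0,-1,0],[0,0,-1,0],[0,0,-1,-0.5],[0,0,-1,-1],[0,0,-1,-1],[0,0,-0.5,-1],[0,0,-0.2,-1],[0,0,0,-1],[0,0,0,-1]]]'
python3 -m crank '[[[0,0,0,-1],[0,0,0,-1],[0,0,0,-1],[0,0,0,-1],[0,0,0,-1],[0,0,0,-1],[0,0,0,-1],[0,0,0,-1],[0,0,0,-1],[0,0,0,-1],[0,0,0,-1],[0,0,0,-0.5]]]'
python3 to.py 594 193 175 3.12
python3 - <<'E'
from h import *
np.set_printoptions(precision=1,suppress=True)
for n in("top","scene"):
  d=cam(n)
  for t,z in(("tea_caddy",0),("clip_seat",45)): print(n,t,[(np.round(q["position"]).tolist(),atz(d,q["position"],z)) for q in ctrl.place_of(n,t)[:2]])
E
```

```text
clock: 25.48
eef_pos: [430.1, -15.9, 197.0]
tool_rot: [-3.135, 0.003, 2.201]
force: [-0.3, 0.5, -0.3]
width: 16.5
gripper_force: 58.8
clock: 26.48
eef_pos: [429.7, -15.8, 196.3]
tool_rot: [-3.136, -0.005, 3.121]
force: [0.7, 0.9, -1.4]
width: 16.0
gripper_force: 58.8
turn 0.01  shift [-6.39  8.49  0.77] clock 26.48 rot [-3.136 -0.005  3.121] pos [429.7 -15.8 196.3] F [ 0.7  0.9 -1.4] w 16.0
top tea_caddy [([245.0, 179.0], array([602.8, 338.4,   0. ])), ([178.0, 241.0], array([780.1, 183.2,   0. ]))]
top clip_seat [([248.0, 232.0], array([593.1, 192.5,  45. ]))]
scene tea_caddy [([354.0, 177.0], array([ 564.5, -365.4,    0. ])), ([275.0, 436.0], array([781.1, 178.2,   0. ]))]
scene clip_seat [([271.0, 437.0], array([793.3, 160.4,  45. ])), ([210.0, 384.0], array([596.8, 195.5,  45. ]))]
```

```bash
python3 -m crank '[[[-0.4,0.4,0,0],[-0.8,0.8,0,0],[-0.9,0.9,0,0],[-0.9,0.9,0,0],[-0.9,0.9,0,0],[-0.9,0.9,0,0],[-0.8,0.8,0,0],[-0.6,0.3,0,0],[-0.2,0.1,0,0],[0,0,0,0],[0,0,0,0]]]'
python3 to.py 594 193 175 3.12
python3 - <<'E'
from h import *
np.set_printoptions(precision=1,suppress=True)
d=cam("wrist");cv2.imwrite("pics/w6.png",d["img"][:,:,::-1]); np.savez("w6.npz",E=d["extrinsics"])
for t in("clip_seat","rod"): print(t,[(np.round(q["position"],1).tolist(),q["confidence"],atz(d,q["position"],45)) for q in ctrl.place_of("wrist",t)[:3]])
E
```

```text
clock: 27.7
eef_pos: [593.0, 129.8, 194.7]
tool_rot: [-3.135, -0.006, 3.117]
force: [-0.4, 0.9, -0.6]
width: 16.2
gripper_force: 58.8
turn -0.04  shift [0.01 2.53 0.77] clock 27.7 rot [-3.135 -0.006  3.117] pos [593.  129.8 194.7] F [-0.4  0.9 -0.6] w 16.2
clip_seat [([231.2, 393.1], 0.59, array([595.3, 187.8,  45. ]))]
rod [([328.9, 316.9], 0.59, array([684.9, 123.1,  45. ]))]
```

View pics/w6.png

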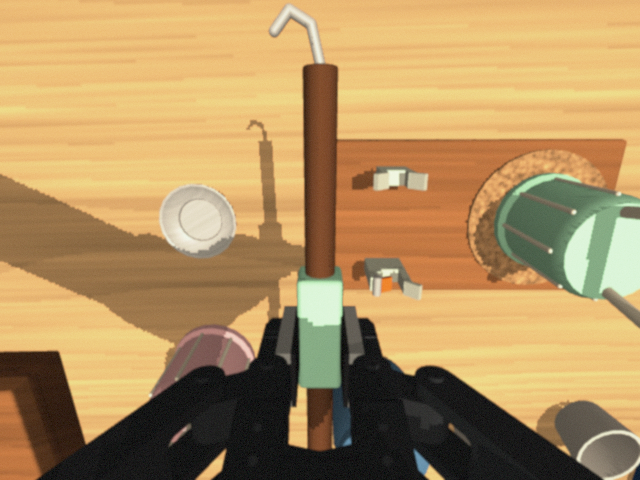

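The wrist view shows the rod held straight by its grip (axis at col 320), the −x fork at rows 168–190, cols 375–428, and the jaw fork at rows 258–298, cols 365–422 with orange at (283,382). I'll get the slot centre from the fork edges in the two opposing views.

Run:
```python
from h import *
from scipy.spatial.transform import Rotation as R
np.set_printoptions(precision=1,suppress=True)
d6=cam("wrist")
I6=cv2.imread("pics/w6.png");I4=cv2.imread("pics/w4.png")
# w4 camera pose from tool pose: T_tool->cam from now
s=ctrl.read_state(); M=np.eye(4);M[:3,:3]=R.from_euler("xyz",s["tool_rot"]).as_matrix();M[:3,3]=s["eef_pos"]
X=np.linalg.inv(M)@np.array(d6["extrinsics"])
N=np.eye(4);N[:3,:3]=R.from_euler("xyz",[3.14,0,.003]).as_matrix();N[:3,3]=[596,314.7,220.3]
d4=dict(d6);d4["extrinsics"]=N@X; print(d4["extrinsics"])
def m(I,b):
    h=cv2.cvtColor(I,cv2.COLOR_BGR2HSV)[b[0]:b[1],b[2]:b[3]]; return h[:,:,1]
for nm,I,b in(("w6 -x fork",I6,(164,196,362,434)),("w4 -x fork",I4,(240,286,424,492))):
    print(nm,b)
    for r in m(I,b)[::2]: print(''.join('#' if v<75 else ('+' if v<110 else '.') for v in r))
# same for the jaw fork
for nm,I,b in(("w6 jaw",I6,(252,304,358,430)),("w4 jaw",I4,(158,194,434,506))):
    print(nm,b)
    for r in m(I,b)[::2]: print(''.join('#' if v<75 else ('+' if v<110 else '.') for v in r))
```

```text
[[  0.    0.9   0.3 680.5]
 [ -1.    0.    0.  315.9]
 [  0.   -0.3   0.9 363.4]
 [  0.    0.    0.    1. ]]
w6 -x fork (164, 196, 362, 434)
........................................................................
........................................+...............................
...............##############################++.........................
...............##################################++.....................
..............########################################+.................
............#####################################################+......
...........+######################################################......
...........+#####################################################+......
...........+#####################################################+......
...........+#####################################################+......
...........+#####################################################+......
...........+################++++++++........+####################+......
...........+##############+...................++++##############+.......
..........
[... 4395 characters left out ...]
#############+..............########+......
........++################################..............+########.......
.............+###########################+..............+#######+.......
.................+#######################...............########+.......
.....................+#############+....................########........
......................+############+...................+#######+........
.......................+#######+++....................+########+........
........................................................++++#++.........
........................................................................
........................................................................
```

Run:
```python
from h import *
from scipy.spatial.transform import Rotation as R
np.set_printoptions(precision=1,suppress=True)
d6=cam("wrist"); s=ctrl.read_state(); M=np.eye(4);M[:3,:3]=R.from_euler("xyz",s["tool_rot"]).as_matrix();M[:3,3]=s["eef_pos"]
X=np.linalg.inv(M)@np.array(d6["extrinsics"])
N=np.eye(4);N[:3,:3]=R.from_euler("xyz",[3.14,0,.003]).as_matrix();N[:3,3]=[596,314.7,220.3]
d4=dict(d6);d4["extrinsics"]=N@X
a=atz(d6,(181,428),61);b=atz(d4,(271,484.5),61);print("-x fork outer tops",a,b,(a+b)/2)
# inner edges of tops: w6 right prong's left(top) edge, w4 right prong's left edge
print("w6 slot->+y prong lower-left",atz(d6,(187,412),61),"w4 -y prong left",atz(d4,(274,464),61))
a=atz(d6,(290,422.5),73);print("jaw fork +y outer top",a)
print("pad in d4",atz(d4,(144,310),13),"tray corner",atz(d4,(142,522),10))
print("rod axis now",[atz(d6,p,199.2) for p in((70,320.5),(270,320.5),(440,319.5))])
# predicted pixels of seat-model points for check, seat (595,y)
for y in(186,188,190,192):
    print(y,np.round(proj(d6,[553,y+7.5,61]),1),np.round(proj(d6,[553,y-7.5,61]),1),np.round(proj(d4,[553,y+7.5,61]),1),np.round(proj(d4,[553,y-7.5,61]),1))
```

```text
-x fork outer tops [553.2 208.8  61. ] [555.6 170.9  61. ] [554.4 189.9  61. ]
w6 slot->+y prong lower-left [557.3 197.2  61. ] w4 -y prong left [552.7 188.5  61. ]
jaw fork +y outer top [636.1 206.9  73. ]
pad in d4 [659.8 324.3  13. ] tray corner [661.8 130.8  10. ]
rod axis now [array([492.9, 131.5, 199.2]), array([566.2, 129.6, 199.2]), array([653.9, 126.9, 199.2])]
186 [181.3 407.3] [181.8 386.9] [273.7 458.4] [273.7 475.5]
188 [181.2 410. ] [181.7 389.6] [273.7 456.1] [273.7 473.2]
190 [181.1 412.7] [181.6 392.3] [273.7 453.8] [273.7 470.9]
192 [181.1 415.4] [181.6 395.1] [273.7 451.6] [273.7 468.6]
```

Slot centre at the −x fork is y≈190, at the jaw fork ≈188, and yaw ≈ −0.024, so the seat is about (595.5, 189.5). Moving over it, then down to just above the forks.

```bash
python3 -m crank '[[[0,0.4,0,0],[0,0.7,0,0],[-0.1,0.7,0.3,0],[0,0.4,0.7,0],[0,0.2,0.9,0],[0,0,0.9,0],[0,0,0.8,0],[0,0,0.5,0],[0,0,0.2,0],[0,0,0,0],[0,0,0,0]]]'
python3 to.py 595.5 189.7 84 3.117
python3 - <<'E'
from h import *
np.set_printoptions(precision=1,suppress=True)
d=cam("wrist");cv2.imwrite("pics/w7.png",d["img"][:,:,::-1])
E
```

```text
clock: 28.87
eef_pos: [597.8, 190.4, 88.1]
tool_rot: [-3.137, -0.003, 3.117]
force: [0.1, 0.5, -1.0]
width: 16.0
gripper_force: 58.8
turn -0.00  shift [ 0.09 -0.03  0.17] clock 28.87 rot [-3.137e+00 -3.000e-03  3.117e+00] pos [597.8 190.4  88.1] F [ 0.1  0.5 -1. ] w 16.0
```

View pics/w7.png

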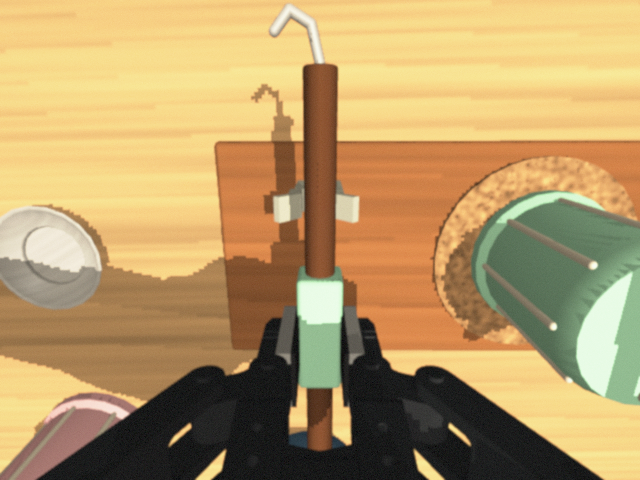

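The view from above shows the −x fork's prongs at cols 274 and 359 (centre 316.5), with the rod axis at col 321, so the rod must go about 1.9 mm toward −y. Correcting, then descending in small steps while watching the force.

```bash
python3 -m crank '[[[0.09,-0.07,0,0],[0,0,0.2,0],[0,0,0.3,0],[0,0,0.2,0],[0,0,0.1,0],[0,0,0,0]]]'
python3 to.py 595.5 188.5 40.5 3.117
python3 -m crank '[[[0,0,0.15,0],[0,0,0.15,0],[0,0,0.1,0],[0,0,0,0]]]'
python3 to.py 595.5 188.5 40.5 3.117
```

```text
clock: 29.42
eef_pos: [594.5, 187.7, 66.3]
tool_rot: [-3.135, -0.006, 3.117]
force: [-0.2, -0.7, -0.3]
width: 16.3
gripper_force: 58.8
turn 0.00  shift [-0.05  0.04  1.03] clock 29.42 rot [-3.135 -0.006  3.117] pos [594.5 187.7  66.3] F [-0.2 -0.7 -0.3] w 16.3
clock: 29.75
eef_pos: [595.1, 188.1, 57.1]
tool_rot: [-3.136, -0.004, 3.117]
force: [-0.0, 0.1, 1.3]
width: 16.4
gripper_force: 59.1
turn 0.00  shift [-0.02  0.02  0.66] clock 29.75 rot [-3.136 -0.004  3.117] pos [595.1 188.1  57.1] F [-0.   0.1  1.3] w 16.4
```

```bash
python3 -m crank '[[[0,0,0.12,0],[0,0,0.12,0],[0,0,0.12,0],[0,0,0,0]]]'
python3 -m crank '[[[0,0,0.12,0],[0,0,0.12,0],[0,0,0.08,0],[0,0,0,0],[0,0,0,0]]]'
python3 to.py 595.5 188.5 40.5 3.117
```

```text
clock: 30.08
eef_pos: [595.2, 189.1, 48.1]
tool_rot: [-3.138, -0.003, 3.118]
force: [2.1, 2.5, -0.3]
width: 16.2
gripper_force: 59.0
clock: 30.5
eef_pos: [594.4, 187.7, 40.5]
tool_rot: [-3.135, -0.005, 3.117]
force: [-2.0, 1.3, 4.2]
width: 16.1
gripper_force: 59.5
turn 0.00  shift [-0.04  0.03 -0.  ] clock 30.5 rot [-3.135 -0.005  3.117] pos [594.4 187.7  40.5] F [-2.   1.3  4.2] w 16.1
```

```bash
python3 -m crank '[[[0,0,0.06,0],[0,0,0.06,0],[0,0,0,0],[0,0,0,0]]]'
python3 -m crank '[[[0,0,0.08,0],[0,0,0.08,0],[0,0,0,0],[0,0,0,0]]]'
python3 - <<'E'
from h import *
for n in("top","wrist","scene"):
    d=cam(n); h=cv2.cvtColor(d["img"],cv2.COLOR_RGB2HSV); m=cv2.inRange(h,(5,190,120),(14,255,255)); 
    r,c=map(int,proj(d,[637,182,58])); 
    print(n,(r,c)); cv2.imwrite(f"pics/s_{n}.png",d["img"][:,:,::-1])
E
```

```text
clock: 30.83
eef_pos: [594.5, 187.7, 40.2]
tool_rot: [-3.134, -0.004, 3.117]
force: [-6.2, -1.7, 22.3]
width: 16.0
gripper_force: 61.9
clock: 31.17
eef_pos: [594.5, 187.8, 40.0]
tool_rot: [-3.132, -0.002, 3.117]
force: [-12.5, -7.1, 48.5]
width: 16.4
gripper_force: 65.0
top (229, 236)
wrist (433, 310)
scene (219, 393)
```

A hard stop at TCP z≈40, where "home" was predicted. Easing the pressure and releasing.

```bash
python3 -m crank '[[[0,0,-0.1,0],[0,0,-0.12,0],[0,0,0,0]]]'
python3 -m crank '[[[0,0,0,0],[0,0,0,0],[0,0,0,0],[0,0,0,0],[0,0,0,0],[0,0,0,0]]]' -1
python3 -m crank '[[[0,0,-0.3,0],[0,0,-0.6,0],[0,0,-0.9,0],[0,0,-1,0],[0,0,-1,0],[0,0,-1,0],[0,0,-1,0],[0,0,-0.6,0],[0,0,-0.2,0],[0,0,0,0],[0,0,0,0]]]'
python3 - <<'E'
from h import *
np.set_printoptions(precision=1,suppress=True)
d=cam("wrist"); s=cam("scene"); t=cam("top")
print(ctrl.read_state()["eef_pos"])
for n,x in(("wrist",d),("scene",s),("top",t)): print(n,proj(x,[596,188.5,45]),proj(x,[637,182,60]),proj(x,[495,191,45]),proj(x,[695,186,45]))
for n,x in(("wrist",d),("scene",s),("top",t)): print(n,[(np.round(q["position"],1).tolist(),round(q["confidence"],2),atz(x,q["position"],45)) for q in ctrl.place_of(n,"rod")[:2]])
cv2.imwrite("pics/w8.png",d["img"][:,:,::-1]);cv2.imwrite("pics/s8.png",s["img"][:,:,::-1])
h=cv2.cvtColor(d["img"],cv2.COLOR_RGB2HSV)
r,c=map(int,proj(d,[637,182,60]))
b=(max(r-24,0),min(r+24,480),max(c-40,0),min(c+50,640)); print(b)
for q in h[b[0]:b[1]:2,b[2]:b[3]]: print(''.join('O' if p[1]>170 and 3<=p[0]<=12 and p[2]>150 else ('#' if p[1]<70 else ('r' if p[2]<90 else '.')) for p in q))
E
```

```text
clock: 31.57
eef_pos: [594.8, 187.5, 40.3]
tool_rot: [-3.135, -0.004, 3.117]
force: [-3.4, -1.5, 16.8]
width: 16.2
gripper_force: 61.0
clock: 32.07
eef_pos: [594.8, 187.7, 38.4]
tool_rot: [-3.136, -0.005, 3.117]
force: [0.3, 0.1, -0.3]
width: 85.3
gripper_force: 0.0
clock: 32.98
eef_pos: [595.2, 188.2, 203.2]
tool_rot: [-3.135, -0.005, 3.117]
force: [-0.7, -0.3, -0.7]
width: 85.5
gripper_force: 0.0
[594.9 188.2 202.2]
wrist (np.float64(228.00016956158748), np.float64(322.28563917202484)) (np.float64(280.2641728022886), np.float64(315.6447242571006)) (np.float64(98.43439825057975), np.float64(322.4918814227395)) (np.float64(331.31204274478665), np.float64(322.0676557080009))
scene (np.float64(211.24300275374583), np.float64(382.1186841018929)) (np.float64(219.09446739654638), np.float64(393.36437484101657)) (np.float64(186.08260986846423), np.float64(353.15416943665684)) (np.float64(237.57718994647618), np.float64(412.40569106442547))
top (np.float64(246.677346236269), np.float64(233.72839385940347)) (np.float64(229.73600428604755), np.float64(235.93623914764038)) (np.float64(287.0736
[... 1741 characters left out ...]
.######.....rrrrrrrrrrrr......#############....................
..............................##.......rrrrrrrrrrrr..........#########....................
........................................rr........................###.....................
..........................................................................................
.......................................r..................................................
..........................................................................................
..........................................................................................
..........................................................................................
```

The orange jaw lies over the rod in the slot. A numeric check of the rod's level, the grip's centring and the lantern follows.

Run:
```python
from h import *
np.set_printoptions(precision=1,suppress=True)
d=cam("wrist"); s=cam("scene");t=cam("top")
h=cv2.cvtColor(d["img"],cv2.COLOR_RGB2HSV)
for r in range(84,345,6):
    q=h[r,295:350]; print(r,''.join('m' if 35<=p[0]<=95 and p[1]>30 else('#' if p[1]<60 else ('O' if 3<=p[0]<=12 and p[1]>170 and p[2]>150 else('r' if p[2]<110 else '.'))) for p in q))
E=proj
print([np.round(proj(d,p),1) for p in([596-25,188.5,54],[596+25,188.5,54],[495,185,45],[495,197,45],[695,180,45],[695,192,45])])
for n,x in(("top",t),("scene",s)): print(n,[(np.round(q["position"]).tolist(),atz(x,q["position"],13)) for q in ctrl.place_of(n,"mint_lantern")[:4]])
for n,x in(("top",t),("scene",s)): print(n,[(np.round(q["position"]).tolist(),atz(x,q["position"],149)) for q in ctrl.place_of(n,"mint_lantern_handle")[:4]])
```

```text
84 ....................####...............................
90 ......................####.............................
96 .......................................................
102 ..................rrrr........rr.......................
108 ..................rrrr........rr.......................
114 .................rrrrr........rr.......................
120 .................rrrrr........rr.......................
126 .................rrrrr........rr.......................
132 .................rrrrr........r........................
138 ...............rrrrrrr.......rrr.......................
144 ...........rrrrrrrrrrrr.......rr.......................
150 .O.........rrrrrrrrrrr........rr.......................
156 ...........rrrrrrrrrr........rrr..............O........
162 ...........rrr.rrrrrr........rrr.......................
168 ...O.......r#####rrrrr........r.#mm#######.......O.....
174 ##################rrr........rrr###################....
180 .################.rrrr.......rrr.##################...O
186 .........#.......rrrrr.......rrrr...............##.....
192 ...O............rrr
[... 1596 characters left out ...]
, 313.9]), array([ 98.5, 329.9]), array([331.9, 315. ]), array([331.6, 328. ])]
top [([307.0, 419.0], array([ 454.4, -280.4,   13. ])), ([245.0, 182.0], array([600.1, 327.2,  13. ])), ([178.0, 242.0], array([777.5, 177.6,  13. ])), ([209.0, 479.0], array([ 706.3, -434.7,   13. ]))]
scene [([427.0, 189.0], array([ 712.7, -431.6,   13. ])), ([190.0, 415.0], array([583.9, 318.3,  13. ])), ([294.0, 184.0], array([ 459.9, -276.7,   13. ]))]
top [([244.0, 168.0], array([590.7, 325.3, 149. ])), ([311.0, 424.0], array([ 444.8, -269.1,  149. ]))]
scene [([401.0, 170.0], array([ 709.4, -439.1,  149. ])), ([150.0, 430.0], array([595. , 329.1, 149. ])), ([252.0, 168.0], array([ 444.3, -272.3,  149. ]))]
```

The rod's ends and widths match an axis level at 45 mm, the grip lies between the forks, the jaw is over the rod, and the lantern stands at the disc's centre. Handing in.

```bash
python3 -c "
from cell import ctrl
print(ctrl.finish_job())"
```

```text
the job is handed in; nothing more can be done
None
```

The job is handed in at about 33 s of the 64 s allowed: the switch lever is over to off, the mint lantern stands upright on the cork disc, and the rod is home in the fork clip with the jaw closed over it. The rod, jaw and lantern checks came from the camera measurements, and no verdict came back.

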